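Spacer tubes onto the solar panel foot

TASK

Get the panel foot ready for its tilted solar panel: slip the long aluminium spacer tube over the tall post and the short spacer tube over the short post. Both tubes must end up all the way down, standing flat on the foot's plate, and let go. The solid bar offcut of the same diameter standing by them is not a spacer.

Things in the scene. Friction and masses are not known exactly. Their poses are not given: they have to be found in the camera images.
- long_spacer: long spacer: plain bare-aluminium tube standing upright on the bench, open at both ends, 70 mm tall, 46 mm outside diameter, 36 mm bore (5 mm wall), about 120 g. Origin: centre of its lower end; z is the tube's axis, up. Beside it, not listed, stands a solid aluminium bar offcut, 46 mm diameter and 55 mm tall with a closed flat top; the three can stand in any order on a thin dark green bench mat.
- short_spacer: short spacer: the same tube cut to 40 mm tall (46 mm outside diameter, 36 mm bore), about 70 g, standing upright on the bench. Origin: centre of its lower end; z is the tube's axis, up.
- tall_post (a point): foot of the tall post: the point on the post's axis at the top face of the plate, z up. The panel foot is a grey-painted plate 200 x 80 mm, 10 mm thick, fixed to the bench at any yaw, with two upright steel posts 140 mm apart on its long centre line, 14 mm diameter with tapered tips. The tall post rises 85 mm above the plate (95 mm above the bench). Two flat bolt heads 4 mm high lie midway between the posts. The point's x points along the plate towards the short post.
- short_post (a point): foot of the short post on the same plate: the point on the post's axis at the plate's top face, z up. 14 mm diameter, tapered tip, rising 55 mm above the plate (65 mm above the bench).
Mind the look-alikes: they are no part of the job. What is shaped like the short_spacer but turquoise is not meant. Leave any yellow look-alike of the part that bears tall_post alone.

How it is judged:
By the outcome, as a careful person would: the job done as asked, in the order asked, and still so for the second after the job is handed in, with the robot touching nothing.
It also fails if it takes over 58 s, if anything falls off the work surface, if the arm or the gripper's body presses on something with over 40 N, if the wrist force passes 120 N, or if a joint passes its speed limit or range.

ROBOT

A 6-joint arm with a two-finger parallel gripper is mounted at the origin on the work surface. World frame = base frame: x ahead of the robot, y to its left, z up, the work surface at z = 0. Lengths are in m, angles in rad, forces in N, time in s.
With the tool pointing down it reaches from about 0.4 to 0.825 m from the base axis. Payload 7 kg.
Tool frame: the origin (TCP) lies midway between the tips of the shut fingers; the grasp point (between the pads) lies 19 mm behind it; z points along the fingers, y is the line along which they close (so a half turn about z gives the same grasp; the last joint's range is limited). The gripper opens to 88 mm and grips with 3 to 60 N. Pads are 19 mm wide; open, the fingers measure 130 mm over their backs; the gripper's body (78 mm by 193 mm) begins 47 mm behind the grasp point.
Start: joints at [1.585, 0.359, 0.012, 0, -1.224, -0.288], TCP at [0.183, 0.65, 0.2] pointing down, gripper open.
Joint ranges: [-3.07, 3.07], [-1.43, 2.12], [-1.02, 1.25], [-3.03, 1.67], [-3.05, -0], [-3.03, 3.03]. Speed limits (rad/s): [2.39, 2.39, 3.01, 3.14, 3.14, 3.14].

INTERFACE

Orientations are given as [roll, pitch, yaw] about the fixed x, y, z axes, in that order (R = Rz(yaw) Ry(pitch) Rx(roll)).
In Python, from plant import arm, snapshot, camera_params, spotter gives the robot as it stands. The module is installed in compiled form; this text tells all that it offers.
- The arm moves only by the tool servo_tool, never from a script. Its argument "rows" is a list of rows, each an object of numbers: "x", "y", "z": the shift along the tool's x, y, z in mm; "roll": the turn about the tool's z in rad; "hand": the finger opening in mm, from 0 to 87.6. In form: [{"x": .., "y": .., "z": .., "roll": .., "hand": ..}, ...]. A call has 1 to 5 rows; each row shifts and turns the commanded pose from where the row before left it, along the tool's axes as they then stand; what a row does not reach is not made up. A row lasts 1/12 s, in which the tool goes at most 41.7 mm and 7.16 degrees, less where a joint would pass 70% of its speed; a pose out of reach is approached as far as the arm can. A call with a gripper value outside its range is refused whole. The fingers move at their own pace and stop on an object; "grip_force" is the grip in N (left out, the last holds). Time passes only in rows, so rows that do not move let the fingers close. It gives the time, the measured TCP pose, the force, the opening and the grip force at its end, in the units of the state.
- arm.state(): the state, without advancing time (a new reading comes with each control period).
- snapshot(name): name is "scene" or "side" or "wrist"; returns the picture (384x512x3 uint8, blue, green, red); there is no depth.
- camera_params(name): a dict with "fovy" (degrees; the focal length in pixels is half the picture's height over the tangent of half this angle, whatever the lens; pixels are square), "cx", "cy" (the principal point, pixels), "extrinsics" (4x4, takes a point from camera to world coordinates). Camera axes: x right, y down, z forward; pixel columns grow to the right and rows downward; lengths in m; the calibration is good to about 2 mm. A picture is of the moment at which its call begins: read the wrist's pose just before it. camera_params takes no time and is no camera call; for the wrist camera it gives the pose at the moment of the call.
- arm.close_job(): hands the job in; it is judged then, once.
Trained networks look in the newest picture that a camera, given by its name, has taken for a name from the list of things; names that differ only in an ending like _2 or _b are one class to them, and where a whole thing is asked for, a point or a joint stands for the part that bears it (a point fixed in the world has none). Each returns a list of dicts, best first, with "confidence" (0 to 1); they miss things now and then, are a little off and sometimes report something else, mostly with a low value. They report only what shows in the picture. A call takes as long as a camera call. They do not tell look-alikes from the thing itself.
- spotter.boxes_of(name, camera): "box" ([left, top, width, height] in pixels, round what is visible of it).
The state is a dict: "clock": time; "qpos": joint angles; "dq": joint speeds; "joint_efforts": joint torques, N m; "tool_pos": TCP position; "ee_rot": TCP orientation; "contact_force": force on the tool from outside, world axes, zero at the start; "wrist_torque": the same for the moment, N m; "grip_width": finger opening in m; "grasp_force": force on a finger pad.
Only numpy, scipy, OpenCV 4.12 (cv2) and the standard library are available. Lean on these libraries where they do the work, as an engineer would, in place of code of your own. Each camera call takes 0.05 s, during which the arm holds its last target. There are 200 camera calls.

## Working session

There is one attempt and no reset: what is moved stays moved. The work goes in short steps, Python scripts to look and compute and a tool call to move; the robot and the scene stay as the last step left them, time stands still between calls to the robot, and variables do not carry over. Pictures are saved under pics/ and viewed, at most 10 in all, crops included, and the job is handed in when it is done.

Besides the shell and the picture viewer there is one more tool, called after "Emit:" as a command line: name --argument value ..., lists and objects as JSON in quotes. servo_tool: Moves the arm, as the interface text tells. Its arguments: {"type":"object","properties":{"rows":{"type":"array","items":{"type":"object","properties":{"x":{"type":"number"},"y":{"type":"number"},"z":{"type":"number"},"roll":{"type":"number"},"hand":{"type":"number"}}}},"grip_force":{"type":"number"}},"required":["rows"]}

```bash
mkdir -p pics; cat > h.py <<'E'
import numpy as np, cv2
from plant import arm, snapshot, camera_params, spotter
def ray(cam,u,v,P=None):
    P=P or camera_params(cam); f=192/np.tan(np.radians(P['fovy'])/2)
    E=np.array(P['extrinsics']); d=E[:3,:3]@np.array([(u-P['cx'])/f,(v-P['cy'])/f,1]); return E[:3,3],d
def at(cam,u,v,z,P=None):
    o,d=ray(cam,u,v,P); return (o+d*(z-o[2])/d[2]).round(4)
def proj(cam,p,P=None):
    P=P or camera_params(cam); f=192/np.tan(np.radians(P['fovy'])/2)
    E=np.array(P['extrinsics']); c=E[:3,:3].T@(np.array(p)-E[:3,3]); return np.array([P['cx']+f*c[0]/c[2],P['cy']+f*c[1]/c[2]])
E
python3 - <<'E'
from h import *
a=snapshot('scene');b=snapshot('side')
cv2.imwrite('pics/a.png',a);cv2.imwrite('pics/b.png',b)
for c in('scene','side'):
    P=camera_params(c);print(c,P['fovy'],P['cx'],P['cy'],np.array(P['extrinsics']).round(3).tolist())
    for n in('long_spacer','short_spacer','tall_post'):
        for r in spotter.boxes_of(n,c):print(n,np.round(r['box']),round(r['confidence'],2))
s=arm.state();print(s['clock'],s['tool_pos'],s['ee_rot'])
E
```

```text
scene 48.92633786255028 254.75387110659437 194.8755531070618 [[0.833, 0.345, -0.433, 0.898], [0.554, -0.525, 0.647, -0.625], [-0.004, -0.778, -0.628, 0.695], [0.0, 0.0, 0.0, 1.0]]
long_spacer [167. 248.  26.  41.] 0.97
short_spacer [237. 241.  24.  25.] 0.86
short_spacer [316. 268.  27.  32.] 0.7
short_spacer [265. 264.  27.  35.] 0.68
tall_post [282. 157.  75.  46.] 0.86
tall_post [205.  97.  63.  44.] 0.58
side 47.558965987847735 263.38395622710107 189.10728612065338 [[0.928, -0.19, 0.32, 0.067], [-0.372, -0.527, 0.764, -0.827], [0.023, -0.828, -0.56, 0.711], [0.0, 0.0, 0.0, 1.0]]
long_spacer [304. 250.  21.  39.] 0.98
short_spacer [317. 218.  21.  24.] 0.77
short_spacer [371. 200.  20.  20.] 0.73
short_spacer [358. 220.  19.  23.] 0.55
tall_post [125. 146.  60.  42.] 0.75
tall_post [245. 146.  65.  43.] 0.73
0.4 [0.18251517 0.64978547 0.20023291] [ 3.14140442e+00 -3.31337103e-05 -2.73826235e-01]
```

View pics/a.png

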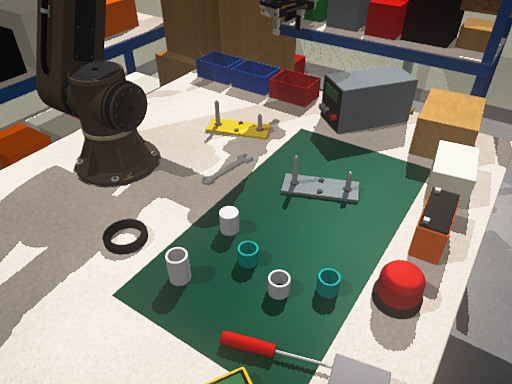

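View pics/b.png

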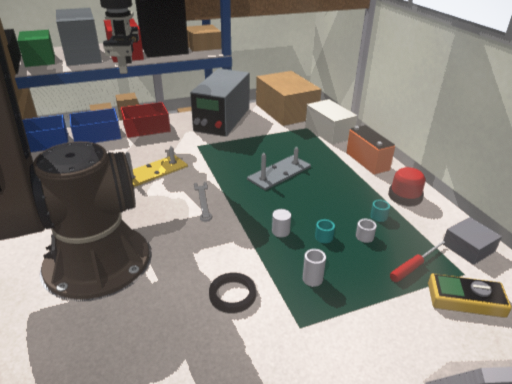

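Scene view: the long tube is at (178,265), the grey short tube at (279,285), the solid bar at (229,220), and two turquoise decoys nearby. The grey plate has its tall post tip near (295,157) and short post tip near (349,172). Side view: long tube (314,267), short tube (367,230), plate (280,172). The yellow plate is the decoy.

```bash
python3 - <<'E'
from h import *
def tri(ua,ub):
    (o1,d1),(o2,d2)=ray('scene',*ua),ray('side',*ub)
    A=np.stack([d1,-d2],1);t=np.linalg.lstsq(A,o2-o1,rcond=None)[0]
    p,q=o1+t[0]*d1,o2+t[1]*d2;return ((p+q)/2).round(4),round(np.linalg.norm(p-q),4)
for n,a,b,z in(('long',(177,254),(315,256),.07),('short',(279,277.5),(367,226),.04),('tall',(295,157),(264,154),.095),('sp',(349,172),(296,148),.065),('bar',(229,213),(282,217),.055)):
    print(n,tri(a,b),at('scene',*a,z),at('side',*b,z))
a=cv2.imread('pics/a.png')[140:215,265:375];b=cv2.imread('pics/b.png')[130:205,235:345]
cv2.imwrite('pics/c.png',np.hstack([cv2.resize(x,None,fx=3.6,fy=3.6,interpolation=cv2.INTER_CUBIC) for x in(a,b)]))
E
```

```text
long (array([ 0.4421, -0.2274,  0.0706]), np.float64(0.0037)) [ 0.4405 -0.2249  0.07  ] [ 0.4421 -0.2294  0.07  ]
short (array([ 0.632 , -0.145 ,  0.0392]), np.float64(0.0062)) [ 0.631  -0.1417  0.04  ] [ 0.6302 -0.1501  0.04  ]
tall (array([0.4858, 0.1747, 0.0971]), np.float64(0.0)) [0.4843 0.1776 0.095 ] [0.4872 0.1782 0.095 ]
sp (array([0.6138, 0.2281, 0.0671]), np.float64(0.0027)) [0.6122 0.2332 0.065 ] [0.6149 0.229  0.065 ]
bar (array([ 0.4423, -0.0533,  0.0509]), np.float64(0.0057)) [ 0.4433 -0.0532  0.055 ] [ 0.4392 -0.0624  0.055 ]
```

View pics/c.png

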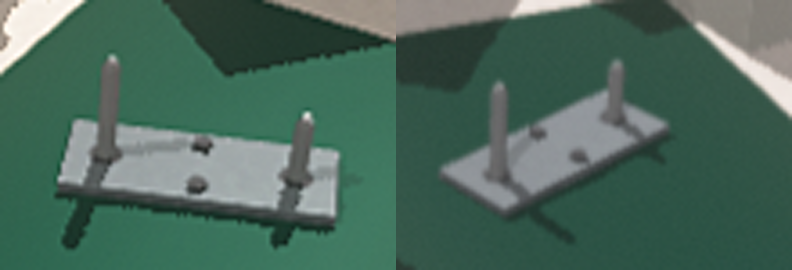

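The crop puts the post tips at scene (295.8,156.1) and (350.3,172), and side (263.6,153.3) and (296.1,147.2).

```bash
cat >> h.py <<'E'
def plan(wps,yaw=None,step=40):
    """rows (mm, tool axes) through world waypoints"""
    s=arm.state();p=np.array(s['tool_pos']);y=s['ee_rot'][2];yt=y if yaw is None else yaw;rows=[]
    for w in wps:
        w=np.array(w);n=max(1,int(np.ceil(np.linalg.norm(w-p)*1000/step)));d=(w-p)*1000/n
        for _ in range(n):
            c,t=np.cos(y),np.sin(y);r=np.clip(-(yt-y),-.12,.12).round(3)
            rows.append([round(c*d[0]+t*d[1],1),round(t*d[0]-c*d[1],1),round(-d[2],1),float(r)]);y-=r
        p=w
    print('at',np.array(s['tool_pos']).round(4),s['ee_rot'][2],s['clock'])
    for i in range(0,len(rows),5):print(rows[i:i+5])
E
python3 - <<'E'
from h import *
for n,a,b,z in(('tall',(295.8,156.1),(263.6,153.3),.095),('sp',(350.3,172),(296.1,147.2),.065),('t1',(248,246),(324.5,226),.04),('t2',(329,274),(381,205),.04)):
    print(n,at('scene',*a,z),at('side',*b,z))
plan([(.44,.36,.2),(.47,.1,.2),(.44,-.15,.2),(.441,-.21,.19)],.4)
E
```

```text
tall [0.484  0.1823 0.095 ] [0.4876 0.1823 0.095 ]
sp [0.615  0.2351 0.065 ] [0.6174 0.2336 0.065 ]
t1 [ 0.5305 -0.1039  0.04  ] [ 0.5314 -0.1138  0.04  ]
t2 [ 0.71   -0.0788  0.04  ] [ 0.7142 -0.0875  0.04  ]
at [0.1825 0.6498 0.2002] -0.27382623479752133 0.4
[[np.float64(32.6), np.float64(20.9), np.float64(0.0), -0.12], [np.float64(29.9), np.float64(24.7), np.float64(0.0), -0.12], [np.float64(26.7), np.float64(28.1), np.float64(0.0), -0.12], [np.float64(23.2), np.float64(31.1), np.float64(0.0), -0.12], [np.float64(19.3), np.float64(33.6), np.float64(0.0), -0.12]]
[[np.float64(15.1), np.float64(35.7), np.float64(0.0), -0.074], [np.float64(12.4), np.float64(36.7), np.float64(0.0), 0.0], [np.float64(12.4), np.float64(36.7), np.float64(0.0), 0.0], [np.float64(12.4), np.float64(36.7), np.float64(0.0), 0.0], [np.float64(12.4), np.float64(36.7), np.float64(0.0), 0.0]]
[[np.float64(-10.5), np.float64(35.9), np.float64(-0.0), 0.0], [np.float64(-10.5), np.float64(35.9), np.float64(-0.0), 0.0], [np.float64(-10.5), np.float64(35.9), np.float64(-0.0), 0.0], [np.float64(-10.5), np.float64(35.9), np.float64(-0.0), 0.0], [np.float64(-10.5), np.float64(35.9), np.float64(-0.0), 0.0]]
[[np.float64(-10.5), np.float64(35.9), np.float64(-0.0), 0.0], [np.float64(-10.5), np.float64(35.9), np.float64(-0.0), 0.0], [np.float64(-17.9), np.float64(31.2), np.float64(-0.0), 0.0], [np.float64(-17.9), np.float64(31.2), np.float64(-0.0), 0.0], [np.float64(-17.9), np.float64(31.2), np.float64(-0.0), 0.0]]
[[np.float64(-17.9), np.float64(31.2), np.float64(-0.0), 0.0], [np.float64(-17.9), np.float64(31.2), np.float64(-0.0), 0.0], [np.float64(-17.9), np.float64(31.2), np.float64(-0.0), 0.0], [np.float64(-17.9), np.float64(31.2), np.float64(-0.0), 0.0], [np.float64(-11.2), np.float64(27.8), np.float64(5.0), 0.0]]
[[np.float64(-11.2), np.float64(27.8), np.float64(5.0), 0.0]]
```

Emit:
servo_tool --rows '[{"x":32.6,"y":20.9,"z":0,"roll":-0.12},{"x":29.9,"y":24.7,"z":0,"roll":-0.12},{"x":26.7,"y":28.1,"z":0,"roll":-0.12},{"x":23.2,"y":31.1,"z":0,"roll":-0.12},{"x":19.3,"y":33.6,"z":0,"roll":-0.12}]'

```text
invalid input at $.rows[0]: expected keys x, y, z, roll, hand
```

Emit:
servo_tool --rows '[{"x":15,"y":35.7,"roll":-0.074,"hand":70},{"x":12.4,"y":36.7},{"x":12.4,"y":36.7},{"x":12.4,"y":36.7},{"x":12.4,"y":36.7}]'

```text
invalid input at $.rows[0]: expected keys x, y, z, roll, hand
```

Emit:
servo_tool --rows '[{"x":-10.5,"y":35.9},{"x":-10.5,"y":35.9},{"x":-10.5,"y":35.9},{"x":-10.5,"y":35.9},{"x":-10.5,"y":35.9}]'

```text
invalid input at $.rows[0]: expected keys x, y, z, roll, hand
```

All keys are required.

Emit:
servo_tool --rows '[{"x":32.6,"y":20.9,"z":0,"roll":-0.12,"hand":80},{"x":29.9,"y":24.7,"z":0,"roll":-0.12,"hand":80},{"x":26.7,"y":28.1,"z":0,"roll":-0.12,"hand":80},{"x":23.2,"y":31.1,"z":0,"roll":-0.12,"hand":80},{"x":19.3,"y":33.6,"z":0,"roll":-0.12,"hand":80}]'

```text
clock: 0.82
tool_pos: [0.3121, 0.5036, 0.2006]
ee_rot: [-3.141, -0.0, 0.333]
contact_force: [-0.2, 0.5, 0.1]
grip_width: 0.0793
grasp_force: 0.0
```

Emit:
servo_tool --rows '[{"x":15,"y":35.7,"z":0,"roll":-0.074,"hand":80},{"x":12.4,"y":36.7,"z":0,"roll":0,"hand":80},{"x":12.4,"y":36.7,"z":0,"roll":0,"hand":80},{"x":12.4,"y":36.7,"z":0,"roll":0,"hand":80},{"x":12.4,"y":36.7,"z":0,"roll":0,"hand":80}]'

```text
clock: 1.23
tool_pos: [0.4408, 0.3586, 0.2008]
ee_rot: [-3.141, -0.001, 0.4]
contact_force: [0.8, 1.3, -0.2]
grip_width: 0.0799
grasp_force: 0.0
```

Emit:
servo_tool --rows '[{"x":-10.5,"y":35.9,"z":0,"roll":0,"hand":80},{"x":-10.5,"y":35.9,"z":0,"roll":0,"hand":80},{"x":-10.5,"y":35.9,"z":0,"roll":0,"hand":80},{"x":-10.5,"y":35.9,"z":0,"roll":0,"hand":80}]'

```text
clock: 1.57
tool_pos: [0.4571, 0.2096, 0.2005]
ee_rot: [-3.141, -0.0, 0.4]
contact_force: [0.3, -0.7, -0.5]
grip_width: 0.0798
grasp_force: 0.0
```

```bash
python3 - <<'E'
from h import *
P=camera_params('wrist');a=snapshot('wrist');cv2.imwrite('pics/w1.png',a)
import pickle;pickle.dump(P,open('w1.pkl','wb'))
print(P['fovy'],np.array(P['extrinsics']).round(3).tolist())
for p in((.486,.182,.095),(.616,.234,.065),(.486,.182,.01),(.616,.234,.01)):print(proj('wrist',p,P))
plan([(.47,.1,.2),(.44,-.15,.2),(.442,-.2,.19)])
E
```

```text
68.49179998353667 [[0.39, -0.886, -0.253, 0.526], [-0.921, -0.375, -0.108, 0.237], [0.001, 0.275, -0.962, 0.385], [0.0, 0.0, 0.0, 1.0]]
[292.87057164 167.71403569]
[296.72535623  25.82317385]
[285.52359486 155.22712751]
[290.82892719  39.00291173]
at [0.4564 0.2048 0.2006] 0.3987022129885123 1.6167
[[np.float64(-9.4), np.float64(33.9), np.float64(0.2), -0.0], [np.float64(-9.4), np.float64(33.9), np.float64(0.2), -0.0], [np.float64(-9.4), np.float64(33.9), np.float64(0.2), -0.0], [np.float64(-17.8), np.float64(31.2), np.float64(-0.0), -0.0], [np.float64(-17.8), np.float64(31.2), np.float64(-0.0), -0.0]]
[[np.float64(-17.8), np.float64(31.2), np.float64(-0.0), -0.0], [np.float64(-17.8), np.float64(31.2), np.float64(-0.0), -0.0], [np.float64(-17.8), np.float64(31.2), np.float64(-0.0), -0.0], [np.float64(-17.8), np.float64(31.2), np.float64(-0.0), -0.0], [np.float64(-17.8), np.float64(31.2), np.float64(-0.0), -0.0]]
[[np.float64(-8.8), np.float64(23.4), np.float64(5.0), -0.0], [np.float64(-8.8), np.float64(23.4), np.float64(5.0), -0.0]]
```

View pics/w1.png

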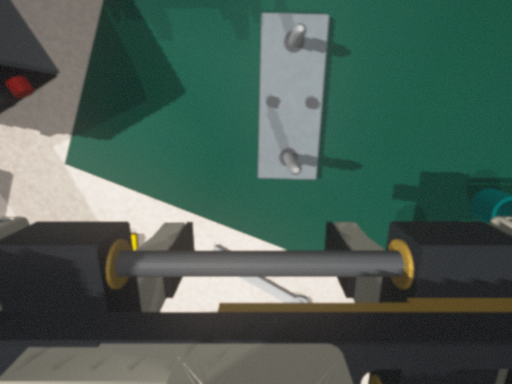

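The wrist view shows the grey plate, with the tall post's tip at about (295,169) and base (286,154). The short post's tip is at about (300,30) and its base at (290,43). Both match the predictions to within a few millimetres.

Emit:
servo_tool --rows '[{"x":-9.4,"y":33.9,"z":0,"roll":0,"hand":80},{"x":-9.4,"y":33.9,"z":0,"roll":0,"hand":80},{"x":-9.4,"y":33.9,"z":0,"roll":0,"hand":80},{"x":-17.8,"y":31.2,"z":0,"roll":0,"hand":80},{"x":-17.8,"y":31.2,"z":0,"roll":0,"hand":80}]'

```text
clock: 2.03
tool_pos: [0.4621, 0.034, 0.2005]
ee_rot: [-3.142, -0.0, 0.4]
contact_force: [1.0, -0.7, 0.9]
grip_width: 0.08
grasp_force: 0.0
```

Emit:
servo_tool --rows '[{"x":-17.8,"y":31.2,"z":0,"roll":0,"hand":80},{"x":-17.8,"y":31.2,"z":0,"roll":0,"hand":80},{"x":-17.8,"y":31.2,"z":0,"roll":0,"hand":80},{"x":-17.8,"y":31.2,"z":0,"roll":0,"hand":80},{"x":-17.8,"y":31.2,"z":0,"roll":0,"hand":80}]'

```text
clock: 2.45
tool_pos: [0.4407, -0.1444, 0.2009]
ee_rot: [3.141, -0.001, 0.4]
contact_force: [1.1, -0.5, -0.9]
grip_width: 0.0804
grasp_force: 0.0
```

```bash
python3 - <<'E'
from h import *
import pickle;Q=pickle.load(open('w1.pkl','rb'))
print(at('wrist',295,168.5,.095,Q),at('wrist',286,154,.01,Q),at('wrist',299.5,30,.065,Q),at('wrist',291,42,.01,Q))
P=camera_params('wrist');a=snapshot('wrist');cv2.imwrite('pics/w2.png',a)
pickle.dump(P,open('w2.pkl','wb'))
for n in('long_spacer','short_spacer'):
    for r in spotter.boxes_of(n,'wrist'):print(n,np.round(r['box']),round(r['confidence'],2))
for p in((.4415,-.227,.07),(.631,-.146,.04)):print(proj('wrist',p,P))
s=arm.state();print(s['tool_pos'])
E
```

```text
[0.4861 0.1796 0.095 ] [0.4877 0.1821 0.01  ] [0.6137 0.2298 0.065 ] [0.6131 0.2325 0.01  ]
long_spacer [301. 172.  46.  54.] 0.95
long_spacer [302.   0.  45.  44.] 0.52
short_spacer [247.  67.  38.  42.] 0.94
short_spacer [301.   0.  50.  44.] 0.68
[322.62881988 203.02965396]
[327.71881508  13.23107141]
[ 0.44049627 -0.14496247  0.20044464]
```

View pics/w2.png

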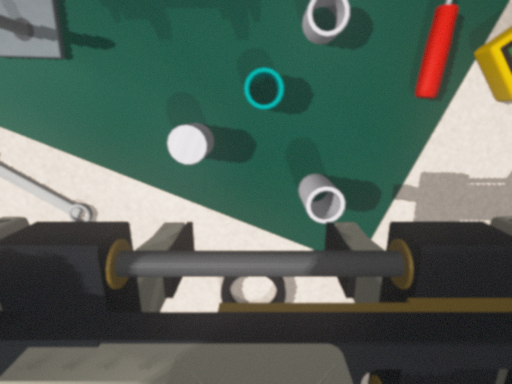

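The wrist view shows the long tube's open top at (324,205), the short tube's top at about (328,13), the solid bar at (190,144) and a turquoise ring at (264,89). I'll descend over the long tube.

```bash
python3 - <<'E'
from h import *
import pickle;Q=pickle.load(open('w2.pkl','rb'))
L=at('wrist',324,205,.07,Q);print(L,at('wrist',328.5,13,.04,Q))
x,y=L[0],L[1]
plan([(x,y,.15),(x,y,.036)])
E
```

```text
[ 0.4399 -0.2296  0.07  ] [ 0.6315 -0.1467  0.04  ]
at [ 0.4405 -0.145   0.2004] 0.39571871587503327 2.6
[[np.float64(-11.1), np.float64(26.0), np.float64(16.8), -0.0], [np.float64(-11.1), np.float64(26.0), np.float64(16.8), -0.0], [np.float64(-11.1), np.float64(26.0), np.float64(16.8), -0.0], [np.float64(0.0), np.float64(0.0), np.float64(38.0), -0.0], [np.float64(0.0), np.float64(0.0), np.float64(38.0), -0.0]]
[[np.float64(0.0), np.float64(0.0), np.float64(38.0), -0.0]]
```

Emit:
servo_tool --rows '[{"x":-11.1,"y":25.8,"z":16.8,"roll":0,"hand":80},{"x":-11.1,"y":25.8,"z":16.8,"roll":0,"hand":80},{"x":-11.1,"y":25.8,"z":16.8,"roll":0,"hand":80},{"x":0,"y":0,"z":20,"roll":0,"hand":80},{"x":0,"y":0,"z":20,"roll":0,"hand":80}]'

```text
clock: 3.02
tool_pos: [0.441, -0.2275, 0.1092]
ee_rot: [3.141, -0.001, 0.399]
contact_force: [0.1, 0.1, -0.6]
grip_width: 0.08
grasp_force: 0.0
```

Emit:
servo_tool --rows '[{"x":0,"y":0,"z":25,"roll":0,"hand":80},{"x":0,"y":0,"z":25,"roll":0,"hand":80},{"x":0,"y":0,"z":24,"roll":0,"hand":80},{"x":0,"y":0,"z":0,"roll":0,"hand":80}]'

```text
clock: 3.35
tool_pos: [0.4379, -0.2256, 0.0321]
ee_rot: [-3.138, 0.006, 0.4]
contact_force: [-0.8, 0.4, -0.7]
grip_width: 0.0802
grasp_force: 0.0
```

Emit:
servo_tool --grip_force 20 --rows '[{"x":0,"y":0,"z":0,"roll":0,"hand":40},{"x":0,"y":0,"z":0,"roll":0,"hand":40},{"x":0,"y":0,"z":0,"roll":0,"hand":40},{"x":0,"y":0,"z":0,"roll":0,"hand":40},{"x":0,"y":0,"z":0,"roll":0,"hand":40}]'

```text
clock: 3.77
tool_pos: [0.4414, -0.2271, 0.0372]
ee_rot: [3.14, -0.002, 0.4]
contact_force: [0.7, -0.1, -0.2]
grip_width: 0.0522
grasp_force: 0.0
```

Emit:
servo_tool --rows '[{"x":0,"y":0,"z":0,"roll":0,"hand":40},{"x":0,"y":0,"z":0,"roll":0,"hand":40},{"x":0,"y":0,"z":0,"roll":0,"hand":40},{"x":0,"y":0,"z":0,"roll":0,"hand":40}]'

```text
clock: 4.1
tool_pos: [0.4414, -0.2274, 0.0367]
ee_rot: [3.14, -0.001, 0.401]
contact_force: [-0.1, -0.2, 6.5]
grip_width: 0.0452
grasp_force: 20.0
```

Emit:
servo_tool --rows '[{"x":0,"y":0,"z":-15,"roll":0,"hand":40},{"x":0,"y":0,"z":-35,"roll":0,"hand":40},{"x":0,"y":0,"z":-35,"roll":0,"hand":40},{"x":0,"y":0,"z":-35,"roll":0,"hand":40},{"x":0,"y":0,"z":-15,"roll":0,"hand":40}]'

```text
clock: 4.52
tool_pos: [0.442, -0.2276, 0.1753]
ee_rot: [3.139, -0.004, 0.401]
contact_force: [2.6, -1.3, 0.1]
grip_width: 0.0453
grasp_force: 20.0
```

```bash
python3 - <<'E'
from h import *
plan([(.48,0,.172),(.487,.181,.172)],.4)
E
```

```text
at [ 0.442  -0.2276  0.1753] 0.4005795696465402 4.5167
[[np.float64(20.6), np.float64(-32.5), np.float64(0.6), 0.001], [np.float64(20.6), np.float64(-32.5), np.float64(0.6), -0.0], [np.float64(20.6), np.float64(-32.5), np.float64(0.6), -0.0], [np.float64(20.6), np.float64(-32.5), np.float64(0.6), -0.0], [np.float64(20.6), np.float64(-32.5), np.float64(0.6), -0.0]]
[[np.float64(20.6), np.float64(-32.5), np.float64(0.6), -0.0], [np.float64(15.4), np.float64(-32.8), np.float64(-0.0), -0.0], [np.float64(15.4), np.float64(-32.8), np.float64(-0.0), -0.0], [np.float64(15.4), np.float64(-32.8), np.float64(-0.0), -0.0], [np.float64(15.4), np.float64(-32.8), np.float64(-0.0), -0.0]]
[[np.float64(15.4), np.float64(-32.8), np.float64(-0.0), -0.0]]
```

Emit:
servo_tool --rows '[{"x":20.6,"y":-32.5,"z":0,"roll":0,"hand":40},{"x":20.6,"y":-32.5,"z":0,"roll":0,"hand":40},{"x":20.6,"y":-32.5,"z":0,"roll":0,"hand":40},{"x":20.6,"y":-32.5,"z":0,"roll":0,"hand":40},{"x":20.6,"y":-32.5,"z":0,"roll":0,"hand":40}]'

```text
clock: 4.93
tool_pos: [0.4714, -0.0357, 0.1708]
ee_rot: [-3.141, 0.0, 0.399]
contact_force: [1.4, -0.4, -1.4]
grip_width: 0.0451
grasp_force: 20.0
```

Emit:
servo_tool --rows '[{"x":20.6,"y":-32.5,"z":0,"roll":0,"hand":40},{"x":15.4,"y":-32.8,"z":0,"roll":0,"hand":40},{"x":15.4,"y":-32.8,"z":0,"roll":0,"hand":40},{"x":15.4,"y":-32.8,"z":0,"roll":0,"hand":40},{"x":15.4,"y":-32.8,"z":0,"roll":0,"hand":40}]'

```text
clock: 5.35
tool_pos: [0.4832, 0.1471, 0.1706]
ee_rot: [-3.141, 0.001, 0.4]
contact_force: [0.9, -0.6, -1.6]
grip_width: 0.0448
grasp_force: 20.0
```

Emit:
servo_tool --rows '[{"x":15.4,"y":-32.8,"z":0,"roll":0,"hand":40},{"x":0,"y":0,"z":0,"roll":0,"hand":40},{"x":0,"y":0,"z":0,"roll":0,"hand":40}]'

```text
clock: 5.6
tool_pos: [0.4847, 0.1832, 0.1701]
ee_rot: [3.141, 0.002, 0.403]
contact_force: [-0.7, 0.1, -1.7]
grip_width: 0.0448
grasp_force: 20.0
```

```bash
python3 - <<'E'
from h import *
a=snapshot('scene');b=snapshot('side')
cv2.imwrite('pics/d.png',np.hstack([cv2.resize(x,None,fx=3,fy=3,interpolation=cv2.INTER_CUBIC) for x in(a[100:220,250:380],b[90:210,215:345])]))
plan([(.487,.181,.06),(.487,.181,.0465)],.4,20)
E
```

```text
at [0.4848 0.1812 0.1704] 0.4004370171323104 5.7
[[np.float64(0.3), np.float64(0.2), np.float64(18.4), 0.0], [np.float64(0.3), np.float64(0.2), np.float64(18.4), 0.0], [np.float64(0.3), np.float64(0.2), np.float64(18.4), 0.0], [np.float64(0.3), np.float64(0.2), np.float64(18.4), 0.0], [np.float64(0.3), np.float64(0.2), np.float64(18.4), 0.0]]
[[np.float64(0.3), np.float64(0.2), np.float64(18.4), 0.0], [np.float64(0.0), np.float64(0.0), np.float64(13.5), 0.0]]
```

View pics/d.png

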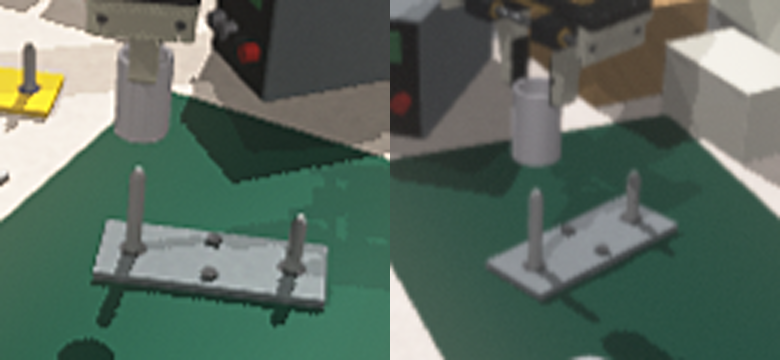

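Both views show the tube lined up with the tall post's axis to about 1 mm (scene crop column 142 against 141, side 536 against 536). I'll lower it.

Emit:
servo_tool --rows '[{"x":0.3,"y":0,"z":20,"roll":0,"hand":40},{"x":0.3,"y":0,"z":20,"roll":0,"hand":40},{"x":0.3,"y":0,"z":20,"roll":0,"hand":40},{"x":0,"y":0,"z":15,"roll":0,"hand":40},{"x":0,"y":0,"z":15,"roll":0,"hand":40}]'

```text
clock: 6.12
tool_pos: [0.4859, 0.1803, 0.0801]
ee_rot: [3.142, 0.001, 0.398]
contact_force: [-0.6, 0.3, -0.6]
grip_width: 0.0448
grasp_force: 20.0
```

Emit:
servo_tool --rows '[{"x":0,"y":0,"z":15,"roll":0,"hand":40},{"x":0,"y":0,"z":10,"roll":0,"hand":40},{"x":0,"y":0,"z":5,"roll":0,"hand":40},{"x":0,"y":0,"z":0,"roll":0,"hand":40},{"x":0,"y":0,"z":0,"roll":0,"hand":40}]'

```text
clock: 6.53
tool_pos: [0.4866, 0.1817, 0.0513]
ee_rot: [3.141, -0.0, 0.4]
contact_force: [1.0, -0.7, -1.9]
grip_width: 0.045
grasp_force: 20.0
```

Emit:
servo_tool --rows '[{"x":0,"y":0,"z":2,"roll":0,"hand":40},{"x":0,"y":0,"z":1,"roll":0,"hand":40},{"x":0,"y":0,"z":1,"roll":0,"hand":40},{"x":0,"y":0,"z":0,"roll":0,"hand":40},{"x":0,"y":0,"z":0,"roll":0,"hand":40}]'

```text
clock: 6.95
tool_pos: [0.4864, 0.1822, 0.0471]
ee_rot: [-3.142, -0.0, 0.4]
contact_force: [1.1, -0.6, -1.1]
grip_width: 0.0452
grasp_force: 20.0
```

Emit:
servo_tool --rows '[{"x":0,"y":0,"z":0,"roll":0,"hand":80},{"x":0,"y":0,"z":0,"roll":0,"hand":80},{"x":0,"y":0,"z":0,"roll":0,"hand":80},{"x":0,"y":0,"z":0,"roll":0,"hand":80},{"x":0,"y":0,"z":0,"roll":0,"hand":80}]'

```text
clock: 7.37
tool_pos: [0.4864, 0.1821, 0.0471]
ee_rot: [-3.142, -0.0, 0.4]
contact_force: [-0.5, -0.2, 0.4]
grip_width: 0.0731
grasp_force: 0.0
```

Emit:
servo_tool --rows '[{"x":0,"y":0,"z":-15,"roll":0,"hand":80},{"x":0,"y":0,"z":-30,"roll":0,"hand":80},{"x":0,"y":0,"z":-35,"roll":0,"hand":80},{"x":0,"y":0,"z":-30,"roll":0,"hand":80},{"x":0,"y":0,"z":-20,"roll":0,"hand":80}]'

```text
clock: 7.78
tool_pos: [0.4873, 0.1825, 0.1804]
ee_rot: [-3.141, -0.004, 0.401]
contact_force: [-0.2, 0.6, 0.0]
grip_width: 0.0797
grasp_force: 0.0
```

```bash
python3 - <<'E'
from h import *
plan([(.52,.05,.18),(.6,-.08,.18)],.4)
E
```

```text
at [0.4873 0.1825 0.1804] 0.40060082120932883 7.7833
[[np.float64(-5.4), np.float64(33.7), np.float64(0.1), 0.001], [np.float64(-5.4), np.float64(33.7), np.float64(0.1), -0.0], [np.float64(-5.4), np.float64(33.7), np.float64(0.1), -0.0], [np.float64(-5.4), np.float64(33.7), np.float64(0.1), -0.0], [np.float64(5.8), np.float64(37.7), np.float64(-0.0), -0.0]]
[[np.float64(5.8), np.float64(37.7), np.float64(-0.0), -0.0], [np.float64(5.8), np.float64(37.7), np.float64(-0.0), -0.0], [np.float64(5.8), np.float64(37.7), np.float64(-0.0), -0.0]]
```

Emit:
servo_tool --rows '[{"x":-5.4,"y":33.7,"z":0,"roll":0,"hand":80},{"x":-5.4,"y":33.7,"z":0,"roll":0,"hand":80},{"x":-5.4,"y":33.7,"z":0,"roll":0,"hand":80},{"x":-5.4,"y":33.7,"z":0,"roll":0,"hand":80},{"x":5.8,"y":37.7,"z":0,"roll":0,"hand":80}]'

```text
clock: 8.2
tool_pos: [0.5379, 0.0156, 0.1775]
ee_rot: [-3.141, -0.001, 0.401]
contact_force: [0.2, 0.5, -0.3]
grip_width: 0.0799
grasp_force: 0.0
```

Emit:
servo_tool --rows '[{"x":5.8,"y":37.7,"z":0,"roll":0,"hand":80},{"x":5.8,"y":37.7,"z":0,"roll":0,"hand":80},{"x":5.8,"y":37.7,"z":0,"roll":0,"hand":80},{"x":0,"y":0,"z":0,"roll":0,"hand":80}]'

```text
clock: 8.53
tool_pos: [0.6013, -0.0852, 0.1761]
ee_rot: [3.141, 0.001, 0.397]
contact_force: [0.5, 0.6, 0.9]
grip_width: 0.0801
grasp_force: 0.0
```

```bash
python3 - <<'E'
from h import *
import pickle
P=camera_params('wrist');a=snapshot('wrist');pickle.dump(P,open('w3.pkl','wb'))
for r in spotter.boxes_of('short_spacer','wrist'):print(np.round(r['box'],1),round(r['confidence'],2))
b=snapshot('scene');c=snapshot('side')
cv2.imwrite('pics/e.png',np.hstack([a[:270],np.vstack([cv2.resize(x[y:y+75,u:u+140],(252,135)) for x,y,u in((b,140,255),(c,130,225))])]))
print(proj('wrist',(.631,-.147,.04),P))
plan([(.631,-.147,.12),(.631,-.147,.009)],.4,30)
E
```

```text
[276.3  59.3  46.7  43.1] 0.97
[237.3 205.4  37.1  46. ] 0.88
[292.4 149.   44.6  41.6] 0.62
[316.60168479 172.77472345]
at [ 0.5986 -0.0802  0.1767] 0.3999135463447321 8.7333
[[np.float64(1.0), np.float64(18.5), np.float64(14.2), -0.0], [np.float64(1.0), np.float64(18.5), np.float64(14.2), -0.0], [np.float64(1.0), np.float64(18.5), np.float64(14.2), -0.0], [np.float64(1.0), np.float64(18.5), np.float64(14.2), -0.0], [np.float64(0.0), np.float64(0.0), np.float64(27.8), -0.0]]
[[np.float64(0.0), np.float64(0.0), np.float64(27.8), -0.0], [np.float64(0.0), np.float64(0.0), np.float64(27.8), -0.0], [np.float64(0.0), np.float64(0.0), np.float64(27.8), -0.0]]
```

View pics/e.png

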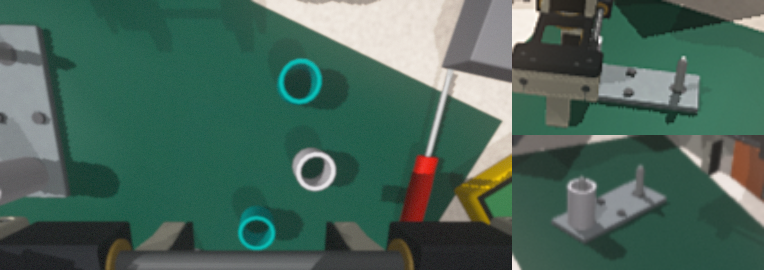

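The long tube is seated on the tall post. The wrist view shows the grey short tube's top at (316,171), against a prediction of (316.6,172.8). I'll go ahead and grasp it, slowly near the bench.

Emit:
servo_tool --rows '[{"x":1,"y":18.5,"z":14,"roll":0,"hand":80},{"x":1,"y":18.5,"z":14,"roll":0,"hand":80},{"x":1,"y":18.5,"z":14,"roll":0,"hand":80},{"x":1,"y":18.5,"z":14,"roll":0,"hand":80},{"x":0,"y":0,"z":25,"roll":0,"hand":80}]'

```text
clock: 9.15
tool_pos: [0.634, -0.1478, 0.0977]
ee_rot: [3.139, -0.004, 0.401]
contact_force: [1.3, 0.0, -0.0]
grip_width: 0.0799
grasp_force: 0.0
```

Emit:
servo_tool --rows '[{"x":0,"y":0,"z":25,"roll":0,"hand":80},{"x":0,"y":0,"z":25,"roll":0,"hand":80},{"x":0,"y":0,"z":15,"roll":0,"hand":80},{"x":0,"y":0,"z":10,"roll":0,"hand":80},{"x":0,"y":0,"z":6,"roll":0,"hand":80}]'

```text
clock: 9.57
tool_pos: [0.631, -0.1457, 0.0141]
ee_rot: [-3.141, 0.001, 0.402]
contact_force: [0.3, -0.4, 0.1]
grip_width: 0.08
grasp_force: 0.0
```

Emit:
servo_tool --rows '[{"x":0,"y":0,"z":4,"roll":0,"hand":80},{"x":0,"y":0,"z":0,"roll":0,"hand":80},{"x":0,"y":0,"z":0,"roll":0,"hand":80}]'

```text
clock: 9.82
tool_pos: [0.6322, -0.1466, 0.0119]
ee_rot: [3.141, -0.001, 0.401]
contact_force: [0.1, -0.6, 0.5]
grip_width: 0.0802
grasp_force: 0.0
```

Emit:
servo_tool --grip_force 20 --rows '[{"x":0,"y":0,"z":3,"roll":0,"hand":60},{"x":0,"y":0,"z":0,"roll":0,"hand":40},{"x":0,"y":0,"z":0,"roll":0,"hand":40},{"x":0,"y":0,"z":0,"roll":0,"hand":40},{"x":0,"y":0,"z":0,"roll":0,"hand":40}]'

```text
clock: 10.23
tool_pos: [0.6317, -0.1471, 0.0082]
ee_rot: [3.141, -0.0, 0.4]
contact_force: [-0.0, 0.3, -0.6]
grip_width: 0.0522
grasp_force: 0.0
```

Emit:
servo_tool --rows '[{"x":0,"y":0,"z":0,"roll":0,"hand":40},{"x":0,"y":0,"z":0,"roll":0,"hand":40},{"x":0,"y":0,"z":0,"roll":0,"hand":40},{"x":0,"y":0,"z":0,"roll":0,"hand":40},{"x":0,"y":0,"z":0,"roll":0,"hand":40}]'

```text
clock: 10.65
tool_pos: [0.6316, -0.147, 0.0081]
ee_rot: [3.141, -0.0, 0.4]
contact_force: [-0.8, 0.7, 2.0]
grip_width: 0.0442
grasp_force: 20.0
```

Emit:
servo_tool --rows '[{"x":0,"y":0,"z":-15,"roll":0,"hand":40},{"x":0,"y":0,"z":-30,"roll":0,"hand":40},{"x":0,"y":0,"z":-35,"roll":0,"hand":40},{"x":0,"y":0,"z":-30,"roll":0,"hand":40},{"x":0,"y":0,"z":-15,"roll":0,"hand":40}]'

```text
clock: 11.07
tool_pos: [0.6333, -0.1473, 0.1372]
ee_rot: [3.139, -0.004, 0.401]
contact_force: [0.4, -0.5, -0.1]
grip_width: 0.0443
grasp_force: 20.0
```

```bash
python3 - <<'E'
from h import *
plan([(.614,.232,.132)],.4)
E
```

```text
at [ 0.6333 -0.1473  0.1372] 0.40071560927931005 11.0667
[[np.float64(13.0), np.float64(-35.7), np.float64(0.5), 0.001], [np.float64(13.0), np.float64(-35.7), np.float64(0.5), -0.0], [np.float64(13.0), np.float64(-35.7), np.float64(0.5), -0.0], [np.float64(13.0), np.float64(-35.7), np.float64(0.5), -0.0], [np.float64(13.0), np.float64(-35.7), np.float64(0.5), -0.0]]
[[np.float64(13.0), np.float64(-35.7), np.float64(0.5), -0.0], [np.float64(13.0), np.float64(-35.7), np.float64(0.5), -0.0], [np.float64(13.0), np.float64(-35.7), np.float64(0.5), -0.0], [np.float64(13.0), np.float64(-35.7), np.float64(0.5), -0.0], [np.float64(13.0), np.float64(-35.7), np.float64(0.5), -0.0]]
```

Emit:
servo_tool --rows '[{"x":13,"y":-35.7,"z":0,"roll":0,"hand":40},{"x":13,"y":-35.7,"z":0,"roll":0,"hand":40},{"x":13,"y":-35.7,"z":0,"roll":0,"hand":40},{"x":13,"y":-35.7,"z":0,"roll":0,"hand":40},{"x":13,"y":-35.7,"z":0,"roll":0,"hand":40}]'

```text
clock: 11.48
tool_pos: [0.6213, 0.0442, 0.1328]
ee_rot: [-3.141, 0.0, 0.4]
contact_force: [1.1, 0.3, -0.7]
grip_width: 0.0444
grasp_force: 20.0
```

Emit:
servo_tool --rows '[{"x":13,"y":-35.7,"z":0,"roll":0,"hand":40},{"x":13,"y":-35.7,"z":0,"roll":0,"hand":40},{"x":13,"y":-35.7,"z":0,"roll":0,"hand":40},{"x":13,"y":-35.7,"z":0,"roll":0,"hand":40},{"x":13,"y":-35.7,"z":0,"roll":0,"hand":40}]'

```text
clock: 11.9
tool_pos: [0.6116, 0.2342, 0.1328]
ee_rot: [3.142, 0.0, 0.4]
contact_force: [0.1, -1.2, -1.1]
grip_width: 0.0444
grasp_force: 20.0
```

Emit:
servo_tool --rows '[{"x":0,"y":0,"z":0,"roll":0,"hand":40},{"x":0,"y":0,"z":0,"roll":0,"hand":40}]'

```text
clock: 12.07
tool_pos: [0.6116, 0.2346, 0.1322]
ee_rot: [3.142, 0.001, 0.403]
contact_force: [-0.0, 0.2, -0.7]
grip_width: 0.0442
grasp_force: 20.0
```

```bash
python3 - <<'E'
from h import *
a=snapshot('scene');b=snapshot('side')
cv2.imwrite('pics/f.png',np.hstack([cv2.resize(x,None,fx=3,fy=3,interpolation=cv2.INTER_CUBIC) for x in(a[100:220,270:400],b[90:210,215:345])]))
plan([(.614,.232,.019)],.4,20)
E
```

```text
at [0.6118 0.2323 0.1324] 0.4006404761361444 12.1667
[[np.float64(0.3), np.float64(0.2), np.float64(18.9), 0.001], [np.float64(0.3), np.float64(0.2), np.float64(18.9), -0.0], [np.float64(0.3), np.float64(0.2), np.float64(18.9), -0.0], [np.float64(0.3), np.float64(0.2), np.float64(18.9), -0.0], [np.float64(0.3), np.float64(0.2), np.float64(18.9), -0.0]]
[[np.float64(0.3), np.float64(0.2), np.float64(18.9), -0.0]]
```

View pics/f.png

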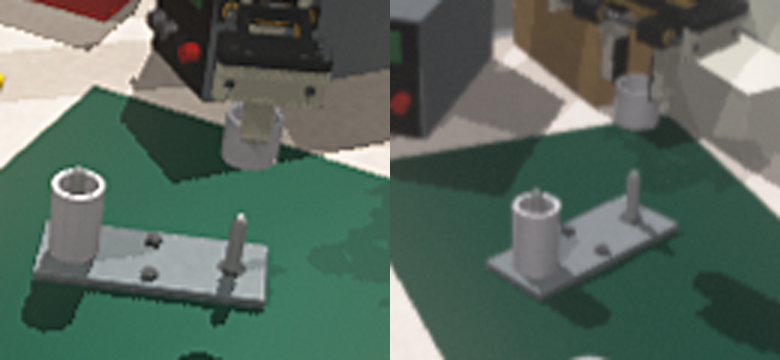

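The short tube is on the short post's axis in both views (scene column 252 against 251, side 636 against 637), and the long tube sits flat on the plate. I'll lower it.

Emit:
servo_tool --rows '[{"x":0.5,"y":0,"z":20,"roll":0,"hand":40},{"x":0.5,"y":0,"z":20,"roll":0,"hand":40},{"x":0.5,"y":0,"z":20,"roll":0,"hand":40},{"x":0,"y":0,"z":15,"roll":0,"hand":40},{"x":0,"y":0,"z":15,"roll":0,"hand":40}]'

```text
clock: 12.58
tool_pos: [0.6135, 0.2312, 0.042]
ee_rot: [3.141, 0.001, 0.398]
contact_force: [0.1, -0.5, -0.1]
grip_width: 0.0443
grasp_force: 20.0
```

Emit:
servo_tool --rows '[{"x":0,"y":0,"z":10,"roll":0,"hand":40},{"x":0,"y":0,"z":6,"roll":0,"hand":40},{"x":0,"y":0,"z":3,"roll":0,"hand":40},{"x":0,"y":0,"z":0,"roll":0,"hand":40},{"x":0,"y":0,"z":0,"roll":0,"hand":40}]'

```text
clock: 13.0
tool_pos: [0.6141, 0.233, 0.0247]
ee_rot: [-3.142, -0.001, 0.4]
contact_force: [-0.6, -0.4, 0.1]
grip_width: 0.0438
grasp_force: 20.0
```

Emit:
servo_tool --rows '[{"x":0,"y":0,"z":3,"roll":0,"hand":40},{"x":0,"y":0,"z":2,"roll":0,"hand":40},{"x":0,"y":0,"z":1,"roll":0,"hand":40},{"x":0,"y":0,"z":0,"roll":0,"hand":40},{"x":0,"y":0,"z":0,"roll":0,"hand":40}]'

```text
clock: 13.42
tool_pos: [0.6136, 0.2331, 0.0181]
ee_rot: [3.142, -0.0, 0.4]
contact_force: [0.4, -0.3, -0.4]
grip_width: 0.0443
grasp_force: 20.0
```

Emit:
servo_tool --rows '[{"x":0,"y":0,"z":0,"roll":0,"hand":80},{"x":0,"y":0,"z":0,"roll":0,"hand":80},{"x":0,"y":0,"z":0,"roll":0,"hand":80},{"x":0,"y":0,"z":0,"roll":0,"hand":80},{"x":0,"y":0,"z":0,"roll":0,"hand":80}]'

```text
clock: 13.83
tool_pos: [0.6136, 0.2331, 0.018]
ee_rot: [-3.142, -0.0, 0.4]
contact_force: [0.3, -0.5, -0.2]
grip_width: 0.0724
grasp_force: 0.0
```

Emit:
servo_tool --rows '[{"x":0,"y":0,"z":-15,"roll":0,"hand":80},{"x":0,"y":0,"z":-30,"roll":0,"hand":80},{"x":0,"y":0,"z":-35,"roll":0,"hand":80},{"x":0,"y":0,"z":-35,"roll":0,"hand":80},{"x":0,"y":0,"z":-30,"roll":0,"hand":80}]'

```text
clock: 14.25
tool_pos: [0.6139, 0.2331, 0.1655]
ee_rot: [3.142, -0.001, 0.4]
contact_force: [0.5, -0.4, 0.0]
grip_width: 0.08
grasp_force: 0.0
```

Emit:
servo_tool --rows '[{"x":0,"y":0,"z":-20,"roll":0,"hand":80},{"x":0,"y":0,"z":0,"roll":0,"hand":80},{"x":0,"y":0,"z":0,"roll":0,"hand":80},{"x":0,"y":0,"z":0,"roll":0,"hand":80}]'

```text
clock: 14.58
tool_pos: [0.613, 0.2329, 0.1822]
ee_rot: [-3.141, 0.001, 0.4]
contact_force: [-0.5, -0.2, -1.1]
grip_width: 0.0798
grasp_force: 0.0
```

```bash
python3 - <<'E'
from h import *
a=snapshot('scene');b=snapshot('side')
cv2.imwrite('pics/g.png',np.hstack([cv2.resize(x,None,fx=3,fy=3,interpolation=cv2.INTER_CUBIC) for x in(a[100:220,270:400],b[90:210,215:345])]))
E
```

```text
(no output)
```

View pics/g.png

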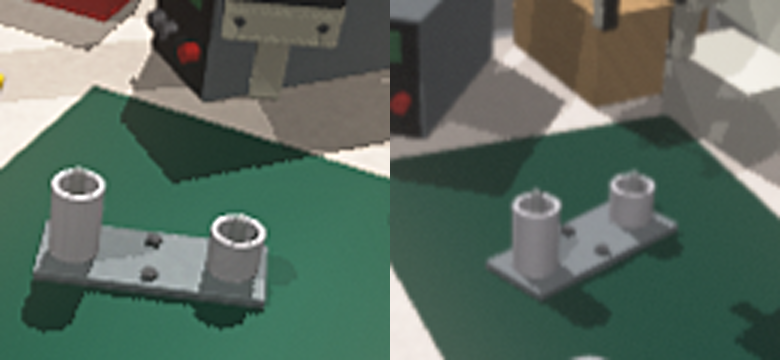

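Both tubes stand upright and flat on the plate over their posts, and the gripper is clear.

```bash
python3 -c "
from plant import arm;print(arm.close_job())"
```

```text
the job is handed in; nothing more can be done
None
```

The long spacer is on the tall post and the short spacer on the short post, both standing flat on the plate and let go; the job was handed in at about 14.7 s, with no verdict returned.

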